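# Set the pair of long box sides in the glue-up tray

## Task

Pick up the two long pine strips, which stand side by side on the bench, together in one grasp, and lift them as a pair. Set the pair down gently inside the shallow wooden tray, lengthwise and roughly in the middle, and let go only once they are down: both must stay upright on the tray's floor, side by side. The pair of shorter strips is not wanted.

Things in the scene. Friction and masses are not known exactly. Their poses are not given: they have to be found in the camera images.
- long_a_center (a point): the centre (half-way up, 21 mm above its underside) of one of the two long pine strips: a plain straight block 150 mm long (its x axis), 20 mm wide (y), 42 mm tall (z, up), about 65 g, standing on its narrow long face on the bench. The other long strip stands beside it on its +y side, parallel, with a gap of 1.5 mm, so the pair is 41.5 mm across. A similar pair of strips only 85 mm long stands elsewhere on the bench.
- long_b_center (a point): the centre (half-way up, 21 mm above its underside) of one of the two long pine strips: a plain straight block 150 mm long (its x axis), 20 mm wide (y), 42 mm tall (z, up), about 65 g, standing on its narrow long face on the bench. It is the twin on the +y side of the first; both start parallel with their ends level.
- tray_in (a point): the centre of the inner floor of the glue-up tray, a shallow wooden tray fixed to the bench: outside 206 mm (its x axis) by 100 mm (y), inside 190 by 84 mm; the floor is 6 mm above the bench, the rims are 8 mm thick and rise 8 mm above the floor (14 mm above the bench). z is up.

How it is judged:
By the outcome, as a careful person would: the job done as asked, in the order asked, and still so for the second after the job is handed in, with the robot touching nothing.
It also fails if it takes over 38 s, if anything falls off the work surface, if the arm or the gripper's body presses on something with over 40 N, if the wrist force passes 120 N, or if a joint passes its speed limit or range.

## Robot

A 6-joint arm with a two-finger parallel gripper is mounted at the origin on the work surface. World frame = base frame: x ahead of the robot, y to its left, z up, the work surface at z = 0. Lengths are in m, angles in degrees, forces in N, time in s.
With the tool pointing down it reaches from about 0.325 to 0.775 m from the base axis. Payload 5.5 kg.
Tool frame: the origin (TCP) lies at the centre of the arm's flange, where the gripper is bolted on; the fingertips stand 182 mm ahead of it and the grasp point (between the pads) lies 163 mm ahead of it; z points along the fingers, y is the direction in which the jaws open and shut (so a half turn about z gives the same grasp; the last joint's range is limited). The gripper opens to 88 mm and grips with 3 to 60 N. Pads are 20 mm wide; open, the fingers measure 115 mm over their backs; the gripper's body (75 mm by 178 mm) begins 61 mm behind the grasp point.
Start: joints at [-74.009, 5.22, 70.514, -0, 104.267, -3.249], TCP at [0.198, -0.567, 0.405] pointing down, gripper open.
Joint ranges: [-164.24, 164.24], [-49.07, 125.15], [9.68, 141.18], [-86.29, 266.29], [3.28, 154.24], [-151.56, 151.56]. Speed limits (degrees/s): [147.25, 147.25, 172.46, 180, 180, 180].

## Interface

Orientations are given as [roll, pitch, yaw] about the fixed x, y, z axes, in that order (R = Rz(yaw) Ry(pitch) Rx(roll)).
In Python, from station import r gives the robot as it stands. The module is installed in compiled form; this text tells all that it offers. Calls block until the motion is done:
- r.reach(position, orientation): joint-space move of the TCP to a pose.
- r.servo_line(position, rotation=None, speed=0.15): straight line of the TCP; rotation=None keeps the orientation; speed is the mean speed in m/s.
- r.move_joints(angles): joint-space move.
- r.let_go() and r.grab(squeeze=None): open the fingers fully, or close them until they stop; squeeze is the grip in N (None keeps the last).
- r.wait(seconds).
- r.inverse_kinematics(position, orientation): joint angles nearest the present ones, or None.
- r.sense(): the state.
- r.snapshot(name): name is "scene" or "top" or "wrist"; returns a dict with "frame" (480x640x3 uint8, red, green, blue), "fx", "fy", "cx", "cy" (pixels), "R" (3x3) and "t" (3): a world point X has camera coordinates R X + t. Camera axes: x right, y down, z forward; pixel columns grow to the right and rows downward; lengths in m; the calibration is good to about 2 mm. The wrist camera is an equidistant fisheye: a pixel r from the principal point sees the ray r / f radians off the axis. A picture is of the moment at which its call begins. There is no depth.
A pose or a line that the arm cannot do raises r.IKError and nothing moves.
- r.hand_in(): hands the job in, once; it reports no verdict.
The state is a dict: "clock": time; "joints": joint angles; "joint_vel": joint speeds; "joint_torque": joint torques, N m; "tcp_pos": TCP position; "orientation": TCP orientation; "contact_force": force on the tool from outside, world axes, zero at the start; "torque": the same for the moment, N m; "opening": finger opening in m.
Only numpy, scipy, OpenCV 4.12 (cv2) and the standard library are available. Lean on these libraries where they do the work, as an engineer would, in place of code of your own. Each camera call takes 0.05 s, during which the arm holds its last target.

## Working session

There is one attempt and no reset: what is moved stays moved. The work goes in short steps, each a Python script; the robot and the scene stay as the last script left them, time stands still between calls to the robot, and variables do not carry over. Pictures are saved under pics/ and viewed, and the job is handed in when it is done.

```bash
mkdir -p pics
python3 - <<'E'
from station import r
import cv2
for n in("scene","top"):
    s=r.snapshot(n); cv2.imwrite(f"pics/{n}0.png",s["frame"][:,:,::-1])
    print(n,s["fx"],s["cx"],s["cy"],(-s["R"].T@s["t"]).round(3),s["R"].round(2).tolist())
print(r.sense())
E
```

```text
scene 601.6532103973243 322.62429621748686 234.80660718628405 [ 1.104 -0.218  0.897] [[0.43, 0.9, -0.02], [0.73, -0.35, -0.59], [-0.54, 0.24, -0.81]]
top 493.0830375823925 311.27362550119886 239.386536899314 [0.404 0.026 0.878] [[0.02, -1.0, 0.01], [-0.99, -0.02, -0.14], [0.14, -0.0, -0.99]]
{'clock': 0.1, 'joints': array([-7.40081783e+01,  5.25723071e+00,  7.05762207e+01, -2.41315953e-04,
        1.04265881e+02, -3.24848902e+00]), 'joint_vel': array([-0.06786611, -0.0690316 , -0.2742941 , -0.08971354, -0.01988619,
       -0.0029651 ]), 'joint_torque': array([ 3.46221954e-03, -4.47857237e+01, -4.07570207e+01,  7.01709534e-02,
        2.84105586e-02, -9.60513103e-05]), 'tcp_pos': array([ 0.19773042, -0.56653014,  0.40362379]), 'orientation': array([-1.79900814e+02, -5.39523162e-03,  1.92402468e+01]), 'contact_force': array([1.40367278, 0.647693  , 0.29359074]), 'torque': array([-0.03976126,  0.00859552, -0.00827325]), 'opening': 0.08797397179672811}
```

View pics/scene0.png

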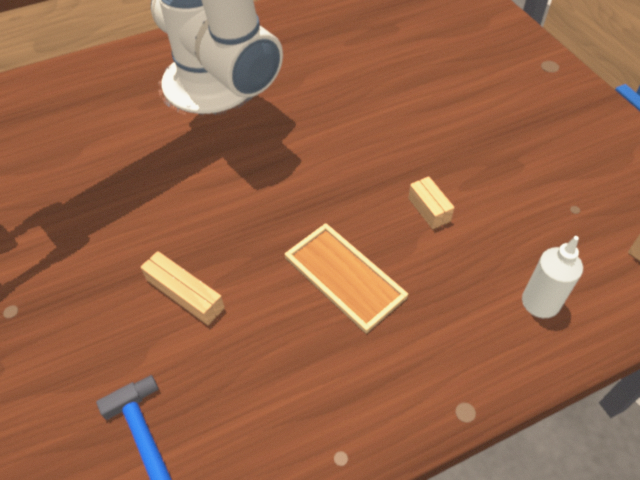

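View pics/top0.png

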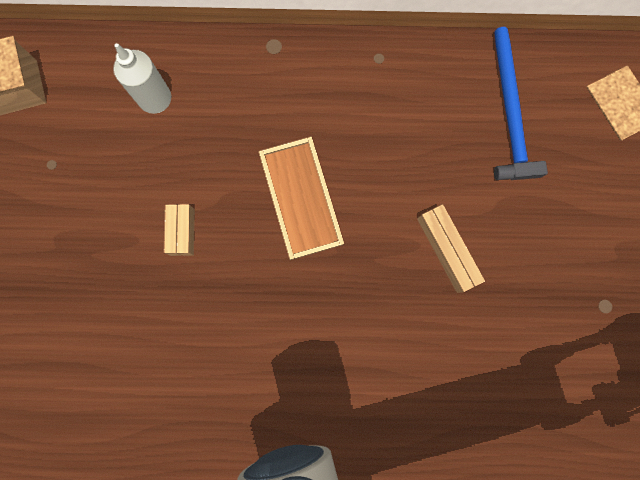

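The top view shows the long pair around (452,248), the tray around (301,198) and the short pair at (178,230). I'll measure the long pair and the tray by mask.

```bash
cat > h.py <<'E'
import numpy as np, cv2
def ray(s,uv,z):
    R=np.array(s["R"]);t=np.array(s["t"]);c=-R.T@t
    d=R.T@np.array([(uv[0]-s["cx"])/s["fx"],(uv[1]-s["cy"])/s["fy"],1.])
    return c+d*(z-c[2])/d[2]
def proj(s,X):
    p=np.array(s["R"])@np.array(X)+np.array(s["t"])
    return np.array([s["fx"]*p[0]/p[2]+s["cx"],s["fy"]*p[1]/p[2]+s["cy"]])
def quad(s,roi,vmin,z,hull=True):
    x0,y0,x1,y1=roi; hsv=cv2.cvtColor(s["frame"],cv2.COLOR_RGB2HSV)
    m=np.zeros(hsv.shape[:2],np.uint8); m[y0:y1,x0:x1]=((hsv[y0:y1,x0:x1,2]>=vmin)&(hsv[y0:y1,x0:x1,0]>12)).astype(np.uint8)*255
    m=cv2.morphologyEx(m,cv2.MORPH_CLOSE,np.ones((3,3)))
    cs,_=cv2.findContours(m,cv2.RETR_EXTERNAL,cv2.CHAIN_APPROX_NONE)
    cs=[c for c in cs if cv2.contourArea(c)>100]
    pts=np.vstack(cs)[:,0]
    W=np.array([ray(s,p,z)[:2] for p in pts])
    (c,sz,a)=cv2.minAreaRect((W*1000).astype(np.float32))
    if sz[0]<sz[1]: sz=(sz[1],sz[0]); a+=90
    a=(a+90)%180-90
    return np.array(c)/1000,np.array(sz),a,m
E
python3 - <<'E'
from station import r
from h import *
for n,rl,rt in(("top",(400,190,500,305),(245,125,355,270)),("scene",(130,240,235,335),(275,215,415,335))):
    s=r.snapshot(n); hsv=cv2.cvtColor(s["frame"],cv2.COLOR_RGB2HSV)
    for v in (180,200,215,225,235):
        for nm,roi,z in(("long",rl,.042),("tray",rt,.014)):
            try: c,sz,a,m=quad(s,roi,v,z); print(n,v,nm,c.round(4),sz.round(1),round(a,1))
            except Exception as e: print(n,v,nm,e)
    x0,y0,x1,y1=rl
    cv2.imwrite(f"pics/crop_{n}.png",cv2.resize(s["frame"][y0:y1,x0:x1,::-1],None,fx=5,fy=5))
E
```

```text
top 180 long [ 0.5143 -0.2203] [148.9  41. ] 27.6
top 180 tray [0.6045 0.0434] [205.9 100.9] 17.3
top 200 long [ 0.5139 -0.2203] [148.1  40.7] 27.6
top 200 tray [0.6046 0.0431] [205.5  99.6] 17.3
top 215 long [ 0.5139 -0.2204] [148.1  40.5] 27.6
top 215 tray [0.6046 0.0428] [205.4  99.1] 17.3
top 225 long [ 0.5139 -0.2204] [148.1  40.4] 27.6
top 225 tray [0.6047 0.0428] [205.2  99.1] 17.3
top 235 long [ 0.514  -0.2205] [148.1  40.2] 27.6
top 235 tray [0.6046 0.0428] [205.  99.] 17.3
scene 180 long [ 0.5165 -0.2232] [153.4  48.9] 27.3
scene 180 tray [0.6053 0.0423] [210.1 104.2] 17.3
scene 200 long [ 0.5149 -0.2213] [152.   43.6] 27.7
scene 200 tray [0.6051 0.0425] [209.  102.9] 17.3
scene 215 long [ 0.5148 -0.2211] [149.7  42.8] 27.8
scene 215 tray [0.605  0.0425] [208.  101.9] 17.3
scene 225 long [ 0.5149 -0.2212] [149.6  42.1] 27.9
scene 225 tray [0.605  0.0427] [207.1 101.3] 17.4
scene 235 long [ 0.5149 -0.2212] [149.   40.8] 27.8
scene 235 tray [0.6051 0.0424] [206.4 100. ] 17.3
```

View pics/crop_top.png

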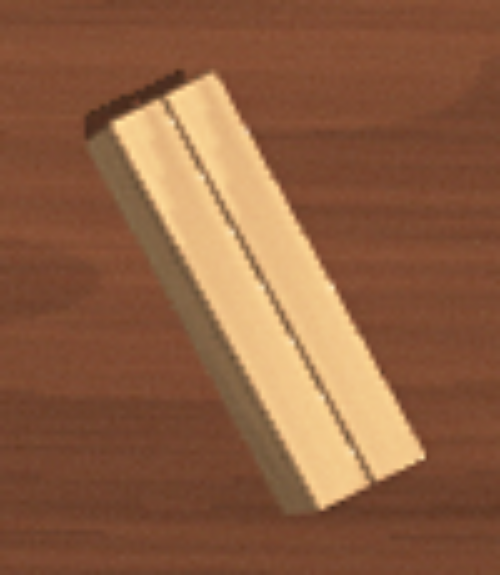

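View pics/crop_scene.png

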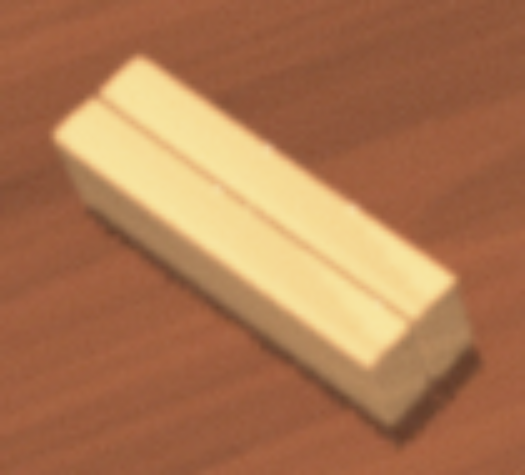

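Both views agree to about 1 mm, and the sizes match. The pair is at (0.5145, -0.2208), yaw 27.7°. The tray is at (0.605, 0.0427), yaw 17.3°. When the fingers open fully they span 115 mm, wider than the 84 mm tray inside. I'll grasp high, with the tips 13 mm above the strips' underside, so they clear the 8 mm rims on release.

Run:
```python
from station import r
from h import *
P=[0.5145,-0.2208]; o=[180,0,27.7]; G=.163
r.reach([*P,.10+G+.03],o); print(r.sense()["clock"])
r.servo_line([*P,.034+G],speed=.12)
s=r.sense(); print(s["clock"],s["tcp_pos"],s["orientation"],s["contact_force"])
for n in("scene","wrist"):
    cv2.imwrite(f"pics/{n}1.png",r.snapshot(n)["frame"][:,:,::-1])
```

```text
1.9583
2.9083 [ 0.51479027 -0.22101671  0.1979856 ] [ 1.79926667e+02 -5.22128259e-02  2.76936300e+01] [ 0.58830071  0.63205843 -0.70213921]
```

View pics/scene1.png

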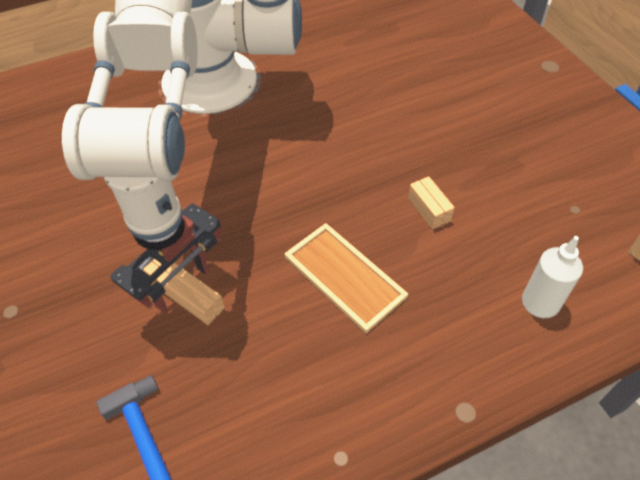

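View pics/wrist1.png

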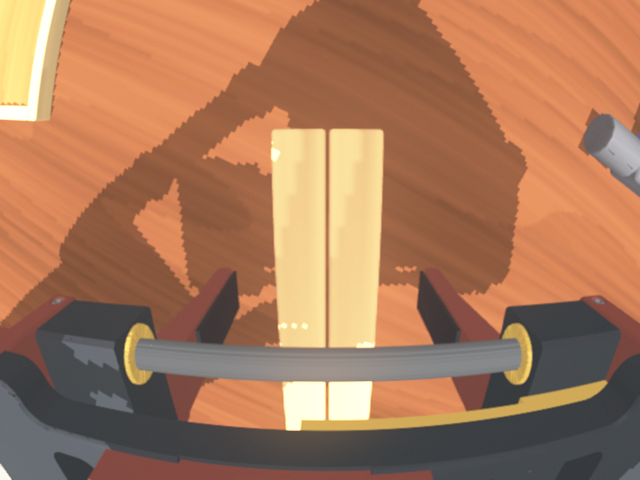

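The wrist view shows the pair centred between the jaws: strips at columns 272–383, pads at 238 and 420. I'll close and lift.

Run:
```python
from station import r
from h import *
P=[0.5145,-0.2208]; G=.163
r.servo_line([*P,.0315+G],speed=.05)
r.grab(25)
s=r.sense(); print(s["clock"],s["tcp_pos"],s["opening"],s["contact_force"])
r.servo_line([*P,.0335+G+.08],speed=.10)
r.wait(.3)
s=r.sense(); print(s["clock"],s["tcp_pos"],s["opening"],s["contact_force"])
for n in("scene","wrist"):
    cv2.imwrite(f"pics/{n}2.png",r.snapshot(n)["frame"][:,:,::-1])
```

```text
4.0583 [ 0.51449516 -0.22077997  0.19450461] 0.03990050313857817 [ 0.28308553 -0.43319354 -0.27249466]
5.325 [ 0.51444602 -0.22074727  0.27592473] 0.03987562408244516 [ 0.72733049  0.60468125 -0.64542432]
```

View pics/scene2.png

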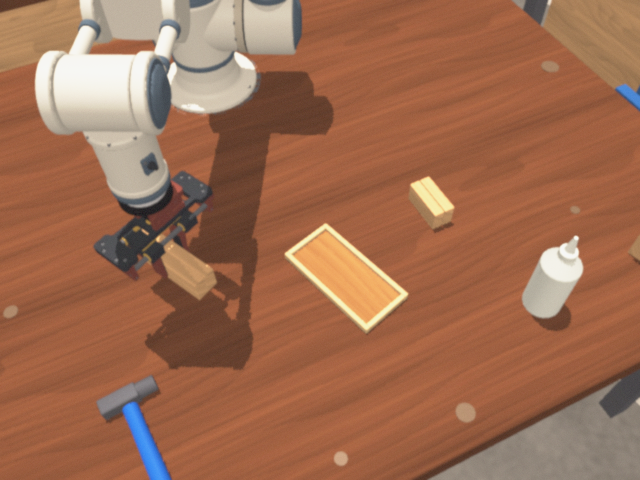

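View pics/wrist2.png

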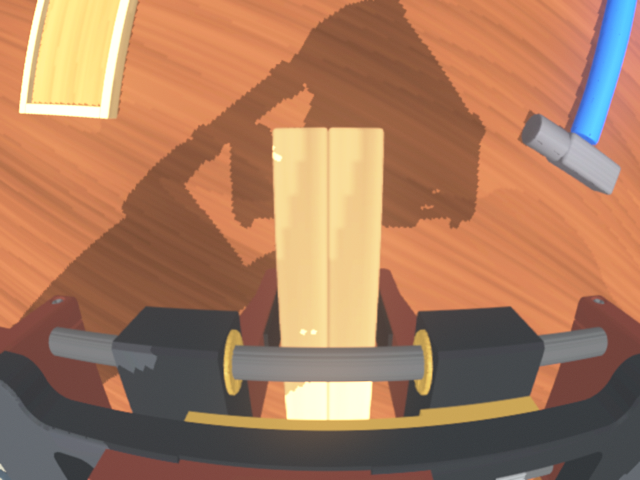

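Both strips are up, level and side by side (top ends even at row 128, opening 39.9 mm). Next I'll carry them to the tray and lower until contact, expected at TCP z ≈ 0.2005.

Run:
```python
from station import r
from h import *
T=[0.605,0.0427]; o=[180,0,17.3]
r.servo_line([*T,.275],o,speed=.13)
r.servo_line([*T,.212],speed=.08)
r.wait(.4)
s=r.sense(); f0=s["contact_force"][2]; print(s["clock"],s["tcp_pos"],s["orientation"],s["opening"],f0)
for n in("scene","top"): cv2.imwrite(f"pics/{n}3.png",r.snapshot(n)["frame"][:,:,::-1])
```

```text
9.05 [0.60504406 0.04272296 0.21226744] [ 1.79994219e+02 -2.20403485e-02  1.73012823e+01] 0.0397289656639351 -0.989106116794026
```

View pics/scene3.png

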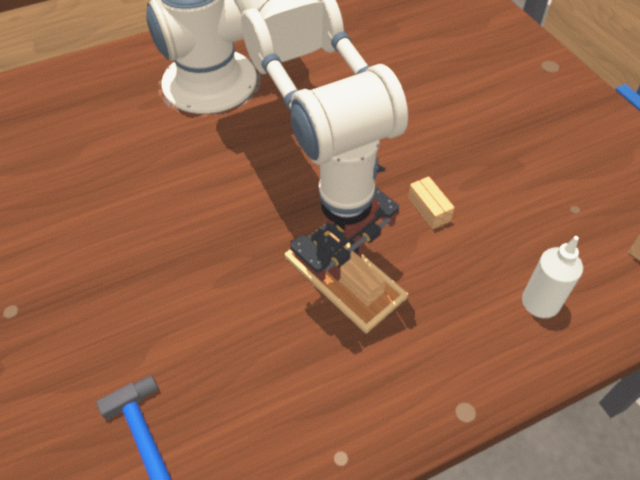

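View pics/top3.png

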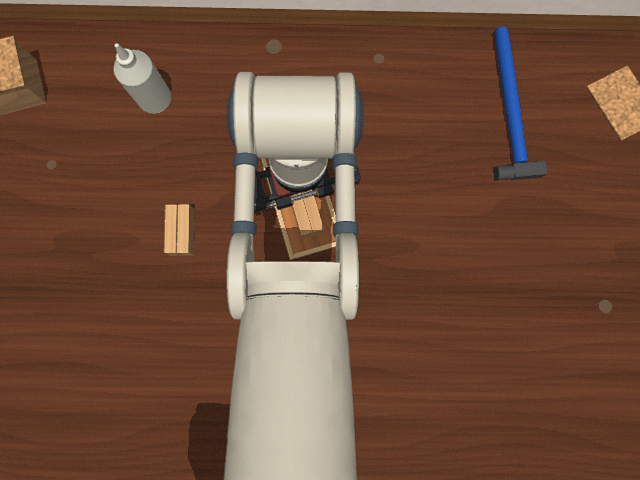

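The scene view shows the pair hanging inside the tray outline, around (360,280). I'll lower it gently in small steps.

Run:
```python
from station import r
from h import *
T=[0.605,0.0427]
f0=-.9
r.servo_line([*T,.204],speed=.03); r.wait(.15)
z=.204
print(r.sense()["contact_force"][2])
while z>.1985:
    z-=.0005; r.servo_line([*T,z],speed=.01); r.wait(.1)
    s=r.sense(); print(round(z,4),s["tcp_pos"][2].round(4),s["contact_force"].round(2),round(s["clock"],2))
    if s["contact_force"][2]-f0>4: break
cv2.imwrite("pics/wrist4.png",r.snapshot("wrist")["frame"][:,:,::-1])
cv2.imwrite("pics/scene4.png",r.snapshot("scene")["frame"][200:350,270:420,::-1].repeat(4,0).repeat(4,1))
```

```text
-0.45122776088747674
0.2035 0.2036 [-1.11  0.23 -1.09] 10.07
0.203 0.203 [ 0.25 -0.66 -1.3 ] 10.42
0.2025 0.2025 [ 0.28 -0.64 -0.54] 10.77
0.202 0.202 [-1.31  0.09 -1.07] 11.12
0.2015 0.2015 [-0.26  0.45 -1.08] 11.47
0.201 0.201 [ 0.04 -0.84 -1.48] 11.82
0.2005 0.2005 [ 0.89  0.33 -0.77] 12.17
0.2 0.2005 [-2.45 -0.29  3.72] 12.52
```

View pics/wrist4.png

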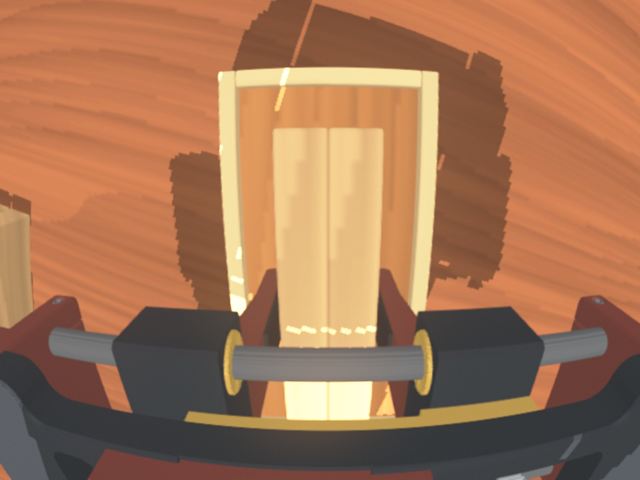

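View pics/scene4.png

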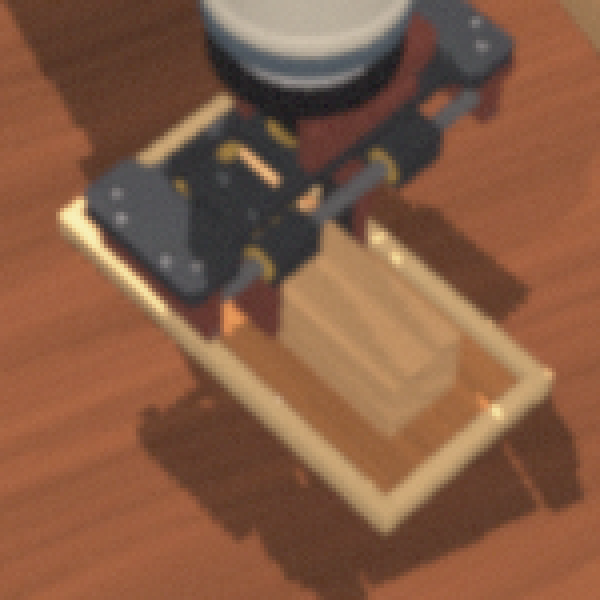

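The pair touched the floor at exactly the expected height (+4.5 N), centred in the tray. The fingertips are at 18.5 mm, above the 14 mm rim, so it is safe to release.

Run:
```python
from station import r
from h import *
T=[0.605,0.0427]
r.servo_line([*T,.2005],speed=.01); r.wait(.2)
r.let_go(); r.wait(.3)
s=r.sense(); print(s["clock"],s["opening"],s["contact_force"],s["tcp_pos"])
r.servo_line([*T,.30],speed=.08)
r.reach([.42,-.2,.40],[180,0,17.3]); r.wait(.3)
print(r.sense()["clock"])
for n,roi in(("top",(262,142,342,255)),("scene",(275,200,415,335))):
    s=r.snapshot(n); cv2.imwrite(f"pics/{n}5.png",s["frame"][:,:,::-1])
    x0,y0,x1,y1=roi
    cv2.imwrite(f"pics/{n}5c.png",cv2.resize(s["frame"][y0:y1,x0:x1,::-1],None,fx=4,fy=4))
```

```text
14.2417 0.08805002355727345 [-0.14131851 -0.16976615  0.47234929] [0.60499132 0.0427072  0.20050127]
17.15
```

View pics/top5.png

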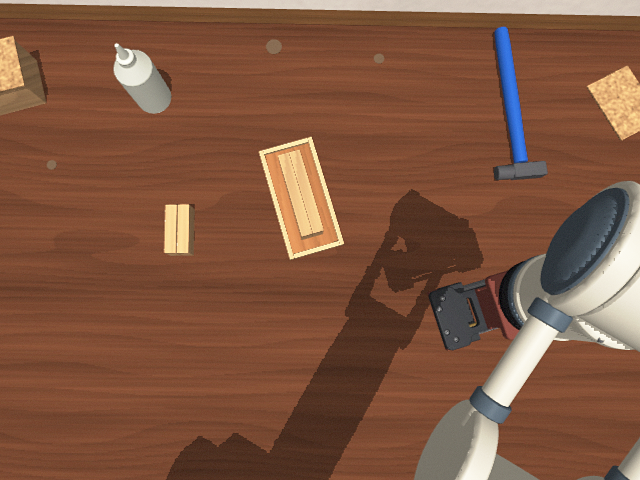

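View pics/scene5c.png

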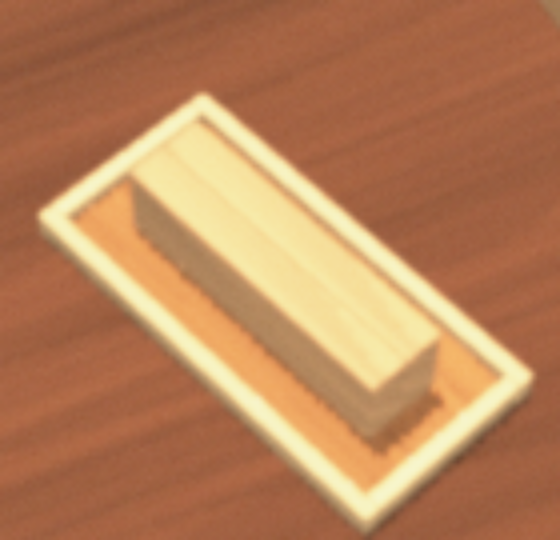

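Both views show the pair upright and side by side in the tray, with its top face centred near (301,194) in the top view. I'll do one numeric check and then hand in.

Run:
```python
from station import r
from h import *
s=r.snapshot("top")
p=[ray(s,q,.048)[:2] for q in((278,155),(301,149),(324,233),(302,239))]
print(np.mean(p,0), np.linalg.norm(p[0]-p[3]),np.linalg.norm(p[0]-p[1]), "tray .605 .0427")
st=r.sense(); print(st["clock"],st["contact_force"])
r.hand_in()
```

```text
[0.60202221 0.04138685] 0.15377006775276358 0.04151529927199245 tray .605 .0427
17.3 [-0.55441675 -0.09395156  0.30400633]
the job is handed in; nothing more can be done
```

I picked up the two long strips in one grasp at 25 N, lifted them as a pair and carried them to the tray. I lowered them until I felt a light touch of about 4.5 N at the expected floor height. Only then did I let go, with the fingertips about 4.5 mm above the rims, and move the arm clear. I handed the job in at 17.3 s on the clock.

The last pictures show both strips upright and side by side, lengthwise in the tray. Their centre measured about 3 mm from the tray's centre, using corners picked by eye. The corners gave a pair 154 × 41.5 mm, against 150 mm long and 40 mm across while gripped, which is within that method's error. The short pair was not touched, and no check failed.

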